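# Uncap the gel camera and stop its iris down to the sprung end stop

### The arm

A 7-joint arm with a two-finger parallel gripper is mounted at the origin on the work surface. World frame = base frame: x ahead of the robot, y to its left, z up, the work surface at z = 0. Lengths are in mm, angles in rad, forces in N, time in s.
With the tool pointing down it reaches from about 400 to 875 mm from the base axis. Payload 4.4 kg.
Tool frame: the origin (TCP) lies midway between the tips of the shut fingers; the grasp point (between the pads) lies ctrl.grip_depth behind it (ctrl.grip_depth is the distance from the TCP to the grasp point, in mm); z points along the fingers, y is the line along which they close (so a half turn about z gives the same grasp; the last joint's range is limited). The gripper opens to 85 mm and grips with 20 to 120 N. Pads are 22 mm wide; open, the fingers measure 114 mm over their backs; the gripper's body (76 mm by 85 mm) begins 54 mm behind the grasp point. The pads swing forward as they close: fully open they stand 13 mm farther back than shut.
Start: joints at [-1.238, 0.628, 0.038, 1.517, -0.027, 0.996, -0.02], TCP at [252.381, 599.017, 231.313] pointing down, gripper open.
Joint ranges: [-3.06, 3.06], [-0.37, 2.12], [-1.25, 1.32], [0.18, 2.47], [-1.1, 4.24], [0.23, 1.98], [-2.94, 2.94]. Speed limits (rad/s): [2.57, 2.57, 3.14, 3.14, 3.14, 3.14, 3.14].

### API

Orientations are given as [roll, pitch, yaw] about the fixed x, y, z axes, in that order (R = Rz(yaw) Ry(pitch) Rx(roll)).
In Python, from cell import ctrl gives the robot as it stands.
- The arm moves only by the tool carry_out, never from a script. Its argument "deltas" is one flat list of numbers, 7 for each row, row after row: the turn, a rotation vector about the tool's x, y, z in degrees, then the shift along the tool's x, y, z in m, then the closure, from -1 (fully open) to 1 (shut). In form: [wx, wy, wz, dx, dy, dz, claw, wx, wy, wz, dx, dy, dz, claw, ...]. A call has 1 to 12 rows; each row shifts and turns the commanded pose from where the row before left it, along the tool's axes as they then stand; what a row does not reach is not made up. A row lasts 1/8 s, in which the tool goes at most 62.5 mm and 10.7 degrees, less where a joint would pass 70% of its speed; a pose out of reach is approached as far as the arm can. A call with a gripper value outside its range is refused whole. The fingers move at their own pace and stop on an object; the grip force is fixed at half the most. Time passes only in rows, so rows that do not move let the fingers close. It gives the time, the measured TCP pose, the force, the opening and the grip force at its end, in the units of the state.
- ctrl.read_state(): the state, without advancing time (a new reading comes with each control period).
- ctrl.get_image(name): name is "scene" or "top"; returns the picture (400x640x3 uint8, red, green, blue); there is no depth.
- ctrl.calibration(name): a dict with "mtx" (3x3 intrinsics, pixels), "distortion" ([k1, k2, p1, p2, k3] as OpenCV has them; the pictures are not rectified), "R" (3x3) and "t" (3): a world point X has camera coordinates R X + t. Camera axes: x right, y down, z forward; pixel columns grow to the right and rows downward; lengths in mm; the calibration is good to about 2 mm. A picture is of the moment at which its call begins. calibration takes no time and is no camera call.
- ctrl.finish_job(): hands the job in; it is judged then, once.
The state is a dict: "clock": time; "qpos": joint angles; "qd": joint speeds; "tau": joint torques, N m; "eef_pos": TCP position; "tool_rot": TCP orientation; "force": force on the tool from outside, world axes, zero at the start; "torque": the same for the moment, N m; "width": finger opening in mm; "gripper_force": force on a finger pad.
Only numpy, scipy, OpenCV 4.12 (cv2) and the standard library are available. Lean on these libraries where they do the work, as an engineer would, in place of code of your own. Each camera call takes 0.05 s, during which the arm holds its last target. There are 200 camera calls.

### The job

Get the gel camera ready: lift the red dust cap off the lens and lay it down gently, knob up, flat in the blue tray. Then turn only the slim knurled aluminium iris ring clockwise (seen from above) until you feel it meet its sprung end stop, and leave it resting lightly against that stop without forcing it. Keep the fingers off the black lens rings above and below the iris ring, and leave everything else on the bench where it is.

Things in the scene. Friction and masses are not known exactly. Their poses are not given: they have to be found in the camera images.
- camera: Grey camera head with dark fins, fixed, lens pointing straight up: base 92 x 92 mm, top of its body 50 mm above the bench. Origin at the centre of its underside on the lens axis, z up. Lens stack on this axis, heights above the bench: rear ring 50 to 84 mm, iris ring 86 to 100 mm, front ring 101 to 123 mm, then the dust cap.
- rear_ring: Fixed black lens ring under the iris ring, 54 mm diameter (the same as the iris ring), top at 84 mm above the bench (31 mm above its origin, which is on the lens axis). Must not be touched.
- iris_ring: Slim knurled aluminium iris ring, 54 mm diameter, 14 mm high; origin at its centre on the lens axis, 93 mm above the bench. Turns about that axis with an even drag of 0.22 N m and stays where it is left. An orange mark on its top points along its own -x. With the cap off, grasp it across its diameter with fingertips 4 to 10 mm below its top face.
- front_ring: Fixed black lens ring above the iris ring, 42 mm diameter, 22 mm high, with a blue line and glass on top; origin on the axis at its underside, 101 mm above the bench, so its top is at 123 mm. Must not be touched by the gripper.
- blade_pack: Iris mechanism hidden in the iris ring, origin at the ring's centre. Its unseen sprung stop is met 0.4 to 1.1 rad clockwise of the start, elsewhere each time, to be felt only. From there the spring adds 0 N m rising by 0.8 N m per rad to the drag; an added 0.04 to 0.14 N m is a light rest, and the drag holds the ring there when let go.
- cap: Red dust cap, loose, 35 to 70 g: 60 mm diameter disc with skirt, 16 mm high (skirt 46 mm wide inside, 12 mm deep, loose over the front ring), and a knob 22 mm in diameter and 22 mm high on top. Origin at the centre of its lower rim, z up through the knob. Starts with its rim 111 mm above the bench; lift straight up 13 mm to free it.
- cap_grip (a point): Centre of the cap's knob, 27 mm above the cap's lower rim; knob 22 mm diameter, 22 mm high.
- tray: Blue shallow open tray, fixed, 140 x 140 mm outside, 22 mm high, 4 mm walls. Origin at the centre of its underside.
- tray_in (a point): Centre of the tray's inner floor, 4 mm above the bench.
- bottle_a: Bystander: white bottle, 52 mm diameter, 110 mm high, white cap.
- bottle_b: Bystander: white bottle, 48 mm diameter, 100 mm high, black cap.
- jar: Bystander: amber glass jar, 64 mm diameter, 75 mm high.
- pipette: Bystander: white and grey pipette lying down, about 220 mm long, 25 mm high.
- marker: Bystander: blue marker pen with black cap lying down, 120 mm long, 17 mm thick.
- filter_ring: Bystander: brass filter ring lying flat, 50 mm diameter, 8 mm high.
- beaker: Bystander: clear plastic beaker, 64 mm diameter, 70 mm high.
There are look-alikes about, which are no part of the job. What is shaped like the cap but purple or turquoise is not meant.

How it is judged:
By the outcome, as a careful person would: the job done as asked, in the order asked, and still so for the second after the job is handed in, with the robot touching nothing.
It also fails if it takes over 69 s, if anything falls off the work surface, if the arm or the gripper's body presses on something with over 40 N, if the wrist force passes 120 N, or if a joint passes its speed limit or range.

## Working session

There is one attempt and no reset: what is moved stays moved. The work goes in short steps, Python scripts to look and compute and a tool call to move; the robot and the scene stay as the last step left them, time stands still between calls to the robot, and variables do not carry over. Pictures are saved under pics/ and viewed, at most 10 in all, crops included, and the job is handed in when it is done.

Besides the shell and the picture viewer there is one more tool, called as name(argument=value, ...) on one line, values as JSON. carry_out: Moves the arm, as the interface text tells. Its arguments: {"type":"object","properties":{"deltas":{"type":"array"}},"required":["deltas"]}

```bash
mkdir -p pics; ls
python3 - <<'E'
from cell import ctrl
import cv2,numpy as np
for n in("scene","top"):
    cv2.imwrite(f"pics/{n}0.png",ctrl.get_image(n)[:,:,::-1])
    c=ctrl.calibration(n);print(n,{k:np.round(v,4).tolist() for k,v in c.items()})
print(ctrl.read_state(),ctrl.grip_depth)
E
```

```text
pics
scene {'mtx': [[464.0164, 0.0, 320.754], [0.0, 464.0164, 194.8602], [0.0, 0.0, 1.0]], 'distortion': [-0.1265, 0.0, 0.0, 0.0, 0.0], 'R': [[0.3097, 0.9506, -0.0196], [0.6059, -0.2132, -0.7664], [-0.7328, 0.2255, -0.642]], 't': [-156.4812, -255.5528, 1995.0322]}
top {'mtx': [[477.1441, 0.0, 315.1292], [0.0, 477.1441, 201.0879], [0.0, 0.0, 1.0]], 'distortion': [-0.0389, 0.0, 0.0, 0.0, 0.0], 'R': [[-0.0003, -1.0, -0.0091], [-0.9899, 0.0016, -0.1419], [0.1419, 0.009, -0.9898]], 't': [-13.6779, 579.3801, 1304.031]}
{'clock': 0.1, 'qpos': array([-1.23778013,  0.62922658,  0.03846475,  1.5182576 , -0.0270084 ,
        0.99632657, -0.01996792]), 'qd': array([ 0.0009854 , -0.00351951,  0.00166784, -0.00280754, -0.00260688,
        0.00025494, -0.00090804]), 'tau': array([ 3.21502521e-03, -5.64536262e+01,  1.23057425e+00, -1.93975568e+01,
        1.13453748e-02,  5.42145339e-03, -4.73329919e-05]), 'eef_pos': array([252.17534099, 598.48043357, 230.5022872 ]), 'tool_rot': array([-3.13989313e+00,  2.03151138e-05,  2.74278805e+00]), 'force': array([0.33673908, 0.27157402, 0.43257605]), 'torque': array([ 0.01881197, -0.00870529,  0.01998104]), 'gripper_force': 0.0, 'width': 85.45479992421936} 18.700000000000003
```

View pics/scene0.png

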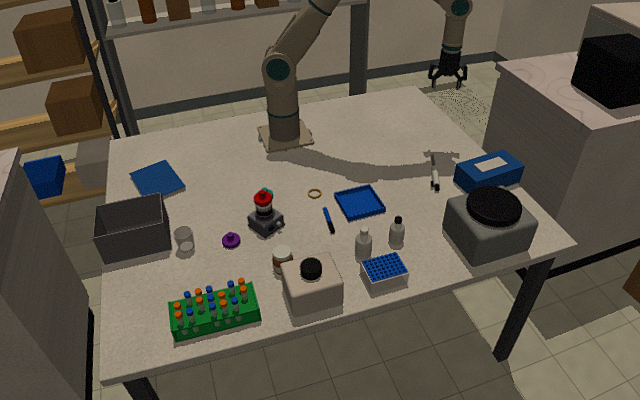

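View pics/top0.png

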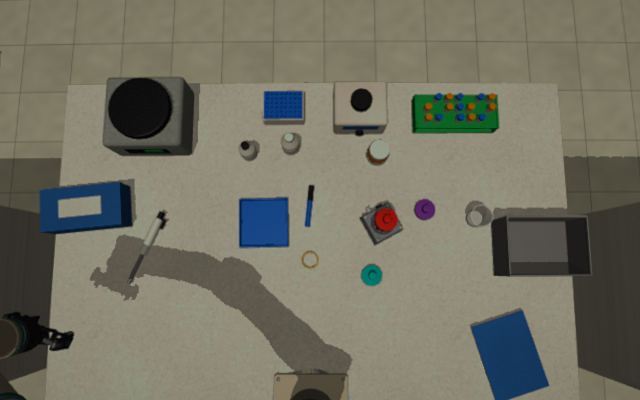

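The top view shows the red cap at (386,218), the blue tray at (264,222), and the purple and turquoise decoys at (425,209) and (372,274). In the scene view the cap is at (263,200) and the tray at (360,202).

```bash
cat > h.py <<'E'
from cell import ctrl
import cv2,numpy as np
from scipy.optimize import minimize
from scipy.spatial.transform import Rotation as Ro
def proj(n,P):
    c=ctrl.calibration(n)
    return cv2.projectPoints(np.float64(P).reshape(-1,3),cv2.Rodrigues(np.float64(c["R"]))[0],np.float64(c["t"]),np.float64(c["mtx"]),np.float64(c["distortion"]))[0].reshape(-1,2)
def cyl(x,y,z0,z1,r):
    a=np.linspace(0,2*np.pi,40)
    return np.array([[x+r*np.cos(t),y+r*np.sin(t),z] for z in(z0,z1) for t in a])
def hull(m,p):  # subpixel filled hull
    cv2.fillConvexPoly(m,cv2.convexHull(np.float32((p+.5)*8-.5)).round().astype(np.int32),1)
def mask(im,lo,hi,box):
    h=cv2.cvtColor(im,cv2.COLOR_RGB2HSV); m=cv2.inRange(h,lo,hi)>0
    o=np.zeros_like(m); x0,y0,x1,y1=box; o[y0:y1,x0:x1]=m[y0:y1,x0:x1]; return o
def fit(parts,masks,x0,steps):
    """parts(x)-> list of point sets (convex hulls); masks {cam:(mask)}"""
    def cost(x,per=False):
        r=[]
        for n,m in masks.items():
            M=np.zeros((3200,5120),np.uint8)
            for p in parts(x): hull(M,proj(n,p))
            A=cv2.resize(M.astype(np.float32),(640,400),interpolation=cv2.INTER_AREA)
            r.append(np.abs(A-m).sum()/m.sum())
        return r if per else sum(r)
    s=np.vstack([x0]+[np.array(x0)+np.eye(len(x0))[i]*steps[i] for i in range(len(x0))])
    R=minimize(cost,x0,method="Nelder-Mead",options=dict(initial_simplex=s,maxfev=90,xatol=.2,fatol=1e-3))
    return R.x,cost(R.x,True)
def tri(uv):
    """uv {cam:(u,v)} -> point, rms"""
    A=[];b=[]
    for n,p in uv.items():
        c=ctrl.calibration(n);R=np.array(c["R"]);t=np.array(c["t"])
        q=cv2.undistortPoints(np.float64([[p]]),np.float64(c["mtx"]),np.float64(c["distortion"])).ravel()
        d=R.T@np.r_[q,1];d/=np.linalg.norm(d);C=-R.T@t
        Q=np.eye(3)-np.outer(d,d);A.append(Q);b.append(Q@C)
    return np.linalg.lstsq(np.vstack(A),np.hstack(b),rcond=None)[0]
E
cat > m.py <<'E'
from h import *
im={n:ctrl.get_image(n) for n in("scene","top")}
bx={"scene":(245,185,285,225),"top":(365,200,405,240)}
def red(i,b): return mask(i,(0,130,50),(8,255,255),b)|mask(i,(172,130,50),(180,255,255),b)
mk={n:red(im[n],bx[n]) for n in im}
c={n:np.argwhere(m).mean(0)[::-1] for n,m in mk.items()}
print("red",{n:(int(m.sum()),c[n].round(1)) for n,m in mk.items()},tri(c))
p0=tri(c)
x,e=fit(lambda x:[cyl(*x[:2],x[2],x[2]+16,30),cyl(*x[:2],x[2]+16,x[2]+38,11)],mk,[p0[0],p0[1],p0[2]-15],[6,6,8])
print("cap",x,e)
bt={"scene":(330,180,390,225),"top":(232,190,295,255)}
mt={n:mask(im[n],(100,120,30),(130,255,255),bt[n]) for n in im}
c={n:np.argwhere(m).mean(0)[::-1] for n,m in mt.items()}
p0=tri(c);print("blue",{n:int(m.sum()) for n,m in mt.items()},p0)
def box(x):
    k=np.array([[a,b] for a in(-70,70) for b in(-70,70)]);R=np.array([[np.cos(x[3]),-np.sin(x[3])],[np.sin(x[3]),np.cos(x[3])]])
    q=k@R.T+x[:2];return [np.vstack([np.c_[q,[x[2]]*4],np.c_[q,[x[2]+22]*4]])]
x,e=fit(box,mt,[p0[0],p0[1],0,0],[8,8,8,.1]);print("tray",x,e)
a=cv2.resize(im["scene"][170:250,220:320],(800,600)[0:1]*1+(600,),interpolation=3) if 0 else cv2.resize(im["scene"][180:245,225:305],None,fx=5,fy=5,interpolation=cv2.INTER_CUBIC)
b=cv2.resize(im["top"][190:255,350:430],None,fx=5,fy=5,interpolation=cv2.INTER_CUBIC)
cv2.imwrite("pics/crop1.png",np.hstack([a,b])[:,:,::-1])
s=ctrl.read_state();print(s["eef_pos"],s["tool_rot"])
E
python3 m.py
```

```text
red {'scene': (218, array([262.4, 198. ])), 'top': (423, array([385.8, 219.2]))} [ 519.59907134 -200.59751145  119.93977675]
cap [ 519.56934406 -200.76917136  112.18145028] [np.float64(0.1876433486238532), np.float64(0.049608451536643026)]
blue {'scene': 1204, 'top': 2374} [522.90885388 136.71886064   7.07920646]
tray [ 5.22502187e+02  1.35535098e+02 -1.10737675e+00  2.31752007e-02] [np.float64(0.07607454318936877), np.float64(0.03211878685762426)]
[252.22438306 598.68041108 230.74263774] [-3.14044485e+00  5.12497176e-06  2.74281862e+00]
```

View pics/crop1.png

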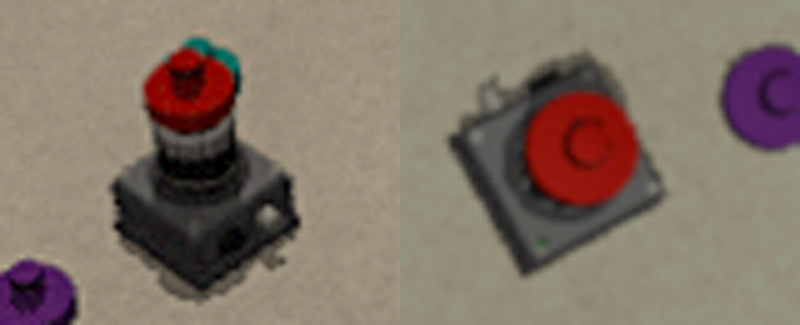

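The crops show the red cap on the lens with its knob up, and the turquoise decoy lying behind it. The silhouette fits agree with the text: cap rim height is 112 mm against 111 mm given, and tray base is −1 mm against 0. The cap is at (519.6, −200.7) and the tray at (522.5, 135.5). Next I plan the approach.

```bash
cat > plan.py <<'E'
import sys;from h import *
# plan.py x y z yaw N claw
x,y,z,yw,N,claw=map(float,sys.argv[1:7]);N=int(N)
s=ctrl.read_state();p=s["eef_pos"].copy();R=Ro.from_euler("xyz",s["tool_rot"])
T=Ro.from_euler("xyz",[np.pi,0,yw]);w=(R.inv()*T).as_rotvec()/N
out=[]
for i in range(N):
    d=R.inv().apply((np.array([x,y,z])-p)/(N-i))/1000
    row=np.r_[np.round(np.degrees(w),1),np.round(d,3 if N>2 else 4)];out.append([float(v)+0 for v in row]+[claw])
    p=p+R.apply(row[3:])*1000;R=R*Ro.from_rotvec(np.radians(row[:3]))
for r in out: print(*["%g"%v for v in r],sep=",",end=",\n")
print(np.round(p,1),R.as_euler("xyz"),s["clock"],s["qpos"].round(2))
E
python3 plan.py 519.6 -200.7 231 1.2 16 -1
```

```text
0,0,5.5,-0.035,-0.04,0,-1,
0,0,5.5,-0.038,-0.036,0,-1,
0,0,5.5,-0.042,-0.032,0,-1,
0,0,5.5,-0.045,-0.028,0,-1,
0,0,5.5,-0.047,-0.024,0,-1,
0,0,5.5,-0.049,-0.019,0,-1,
0,0,5.5,-0.051,-0.014,0,-1,
0,0,5.5,-0.052,-0.009,0,-1,
0,0,5.5,-0.052,-0.004,0,-1,
0,0,5.5,-0.053,0.001,0,-1,
0,0,5.5,-0.052,0.006,0,-1,
0,0,5.5,-0.052,0.011,0,-1,
0,0,5.5,-0.05,0.015,0,-1,
0,0,5.5,-0.049,0.02,0,-1,
0,0,5.5,-0.046,0.025,0,-1,
0,0,5.5,-0.044,0.029,0,-1,
[ 519.4 -201.   231.5] [-3.14155772e+00  1.14727925e-03  1.20692890e+00] 0.2 [-1.24  0.63  0.04  1.52 -0.03  1.   -0.02]
```

carry_out(deltas=[0,0,5.5,-0.035,-0.04,0,-1,0,0,5.5,-0.038,-0.036,0,-1,0,0,5.5,-0.042,-0.032,0,-1,0,0,5.5,-0.045,-0.028,0,-1,0,0,5.5,-0.047,-0.024,0,-1,0,0,5.5,-0.049,-0.019,0,-1,0,0,5.5,-0.051,-0.014,0,-1,0,0,5.5,-0.052,-0.009,0,-1,0,0,5.5,-0.052,-0.004,0,-1,0,0,5.5,-0.053,0.001,0,-1,0,0,5.5,-0.052,0.006,0,-1,0,0,5.5,-0.052,0.011,0,-1])

```text
clock: 1.7
eef_pos: [454.7, -2.3, 231.5]
tool_rot: [3.141, -0.0, 1.588]
force: [1.3, 0.1, -0.4]
width: 85.4
gripper_force: 0.0
```

carry_out(deltas=[0,0,5.5,-0.05,0.015,0,0,0,0,5.5,-0.049,0.02,0,0,0,0,5.5,-0.046,0.025,0,0,0,0,5.5,-0.044,0.029,0,0,0,0,0,0,0,0,0,0,0,0,0,0,0,0])

```text
clock: 2.45
eef_pos: [519.1, -199.8, 230.8]
tool_rot: [-3.14, -0.001, 1.207]
force: [0.3, 1.1, -1.0]
width: 42.9
gripper_force: 0.0
```

```bash
python3 plan.py 519.6 -200.7 170 1.2 2 0; python3 -c "
from h import *
s=ctrl.read_state();print(s['width'],s['eef_pos'],s['tool_rot'],s['force'],s['torque'])"
```

```text
0,0,0.2,-0.0003,0.0005,0.0304,0,
0,0,0.2,-0.0004,0.0004,0.0304,0,
[ 519.6 -200.7  170. ] [-3.14001770e+00 -7.74871710e-04  1.20041794e+00] 2.45 [-0.02  0.54  0.51  1.79 -0.33  0.9   0.28]
42.87962152357377 [ 519.06171204 -199.82840715  230.8315941 ] [-3.14002315e+00 -7.85847957e-04  1.20739925e+00] [ 0.30428315  1.05767694 -1.02360922] [-0.04325881 -0.00473895  0.03856683]
```

carry_out(deltas=[0,0,0,-0.0007,0.0009,0.03,0,0,0,0,0,0,0.03,0,0,0,0,0,0,0.02,0,0,0,0,0,0,0.01,0,0,0,0,0,0,0.0085,0,0,0,0,0,0,0,0])

```text
clock: 3.2
eef_pos: [520.1, -201.2, 132.7]
tool_rot: [-3.141, -0.0, 1.207]
force: [-0.0, -0.1, -0.2]
width: 42.5
gripper_force: 0.0
```

carry_out(deltas=[0,0,0,0,0,0,1,0,0,0,0,0,0,1,0,0,0,0,0,0,1,0,0,0,0,0,0,1])

```text
clock: 3.7
eef_pos: [520.4, -201.7, 133.7]
tool_rot: [3.141, -0.0, 1.207]
force: [-0.4, -0.0, 6.3]
width: 19.1
gripper_force: 58.6
```

Run:
```python
from h import *
s=ctrl.read_state();print(s)
a=ctrl.get_image("scene")[150:260,205:325];b=ctrl.get_image("top")[160:270,320:440]
cv2.imwrite("pics/grip1.png",cv2.resize(np.hstack([a,b]),None,fx=3,fy=3,interpolation=2)[:,:,::-1])
```

```text
{'clock': 3.7, 'qpos': array([ 0.04528303,  0.66704179,  0.42917937,  1.87963453, -0.42050094,
        0.6837428 ,  0.35992207]), 'qd': array([-0.0014228 , -0.00096142,  0.00015133, -0.00022054, -0.00121129,
        0.00062161, -0.00027191]), 'tau': array([ 2.01510047e-01, -4.70605338e+01,  6.00396618e+00, -1.30261061e+01,
       -5.47415251e-02, -5.72699457e-01, -1.13802086e-02]), 'eef_pos': array([ 520.36861366, -201.72538801,  133.67899664]), 'tool_rot': array([ 3.14063728e+00, -4.19080509e-04,  1.20684895e+00]), 'force': array([-0.39854179, -0.04703809,  6.25229099]), 'torque': array([ 0.18489416,  0.32061611, -0.00400863]), 'gripper_force': 58.62131416797638, 'width': 19.09750379217865}
```

View pics/grip1.png

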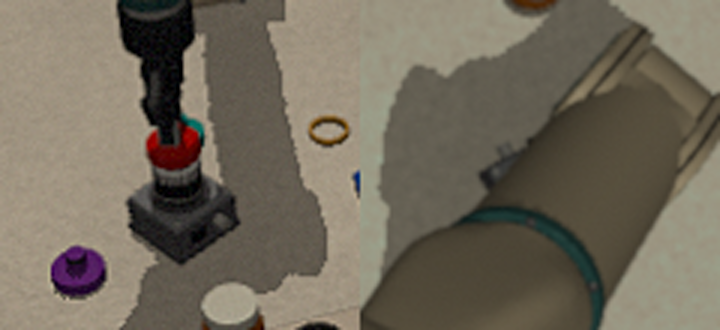

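The gripper is on the red cap's knob, and the wrist sees a small 6 N upward force. I lift gently.

carry_out(deltas=[0,0,0,0,0,-0.002,1,0,0,0,0,0,-0.003,1,0,0,0,0,0,-0.005,1,0,0,0,0,0,-0.005,1,0,0,0,0,0,-0.005,1,0,0,0,0,0,-0.01,1,0,0,0,0,0,-0.02,1,0,0,0,0,0,-0.02,1,0,0,0,0,0,0,1])

```text
clock: 4.92
eef_pos: [521.2, -202.2, 204.5]
tool_rot: [3.138, -0.0, 1.207]
force: [-0.4, -0.3, -0.0]
width: 19.9
gripper_force: 58.7
```

Run:
```python
from h import *
s=ctrl.read_state();print({k:s[k] for k in("clock","eef_pos","force","torque","width","gripper_force")})
a=ctrl.get_image("scene")[130:250,210:330];b=ctrl.get_image("top")[160:280,330:450]
cv2.imwrite("pics/lift1.png",cv2.resize(np.hstack([a,b]),None,fx=3,fy=3,interpolation=2)[:,:,::-1])
```

```text
{'clock': 4.925, 'eef_pos': array([ 521.15334626, -202.22096203,  204.48207122]), 'force': array([-0.42959257, -0.34378827, -0.02762302]), 'torque': array([ 0.02500495, -0.02417871,  0.04362071]), 'width': 19.91418666256439, 'gripper_force': 58.668431639671326}
```

View pics/lift1.png

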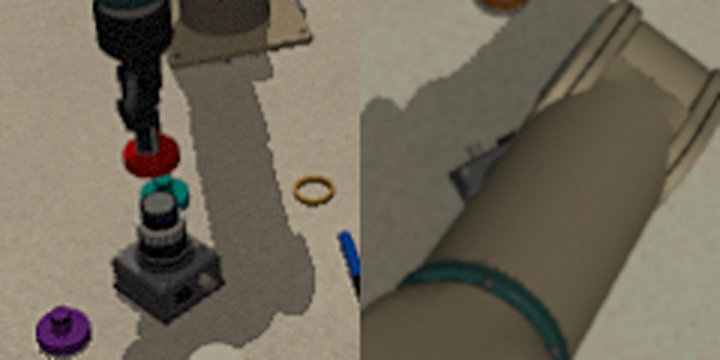

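The cap is off the lens and in the gripper at about (150,155), with the bare lens below it.

```bash
python3 plan.py 522.5 135.5 195 1.8 10 1
```

```text
0,0,-3.4,0.032,-0.012,0.001,1,
0,0,-3.4,0.032,-0.01,0.001,1,
0,0,-3.4,0.033,-0.008,0.001,1,
0,0,-3.4,0.033,-0.006,0.001,1,
0,0,-3.4,0.033,-0.004,0.001,1,
0,0,-3.4,0.034,-0.002,0.001,1,
0,0,-3.4,0.034,0,0,1,
0,0,-3.4,0.033,0.002,0.001,1,
0,0,-3.4,0.033,0.004,0,1,
0,0,-3.4,0.033,0.006,0.001,1,
[522.3 135.  194.8] [-3.14157304e+00 -3.24240853e-04  1.80048031e+00] 5.025 [ 0.    0.58  0.49  1.82 -0.36  0.83  0.3 ]
```

carry_out(deltas=[0,0,-3.4,0.032,-0.012,0.001,1,0,0,-3.4,0.032,-0.01,0.001,1,0,0,-3.4,0.033,-0.008,0.001,1,0,0,-3.4,0.033,-0.006,0.001,1,0,0,-3.4,0.033,-0.004,0.001,1,0,0,-3.4,0.034,-0.002,0.001,1,0,0,-3.4,0.034,0,0,1,0,0,-3.4,0.033,0.002,0.001,1,0,0,-3.4,0.033,0.004,0,1,0,0,-3.4,0.033,0.006,0.001,1,0,0,0,0,0,0,1])

```text
clock: 6.4
eef_pos: [521.4, 138.2, 193.5]
tool_rot: [-3.14, -0.002, 1.806]
force: [-1.0, -0.1, -0.8]
width: 19.2
gripper_force: 58.6
```

carry_out(deltas=[0,0,0,0,0,0.03,1,0,0,0,0,0,0.04,1,0,0,0,0,0,0.04,1,0,0,0,0,0,0.03,1,0,0,0,0,0,0.015,1,0,0,0,0,0,0.004,1,0,0,0,0,0,0,1])

```text
clock: 7.28
eef_pos: [523.0, 134.5, 36.3]
tool_rot: [3.141, 0.0, 1.8]
force: [0.4, -0.3, 0.1]
width: 19.7
gripper_force: 58.7
```

Run:
```python
from h import *
s=ctrl.read_state();print({k:s[k] for k in("clock","eef_pos","force","torque","width","gripper_force")})
a=ctrl.get_image("scene")[150:250,300:420]
cv2.imwrite("pics/tray1.png",cv2.resize(a,None,fx=5,fy=5,interpolation=2)[:,:,::-1])
```

```text
{'clock': 7.275, 'eef_pos': array([522.97589238, 134.48038483,  36.32954955]), 'force': array([ 0.40280949, -0.34395991,  0.14538844]), 'torque': array([-0.03585974, -0.00149196,  0.01990497]), 'width': 19.675282808923313, 'gripper_force': 58.705469369888306}
```

View pics/tray1.png

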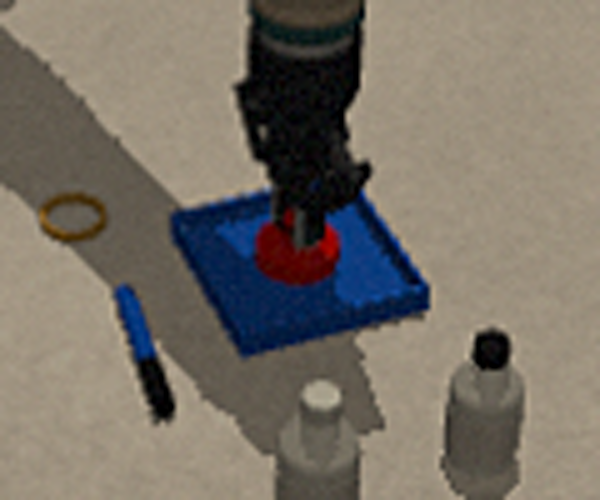

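The cap is above the centre of the tray, roughly level. I lower it in small steps and watch the force.

carry_out(deltas=[0,0,0,0,0,0.002,1,0,0,0,0,0,0.002,1,0,0,0,0,0,0.002,1,0,0,0,0,0,0,1])

```text
clock: 7.82
eef_pos: [522.4, 134.7, 29.7]
tool_rot: [-3.141, -0.0, 1.8]
force: [0.3, 0.6, 0.3]
width: 19.3
gripper_force: 58.7
```

carry_out(deltas=[0,0,0,0,0,0.001,1,0,0,0,0,0,0.001,1,0,0,0,0,0,0,1])

```text
clock: 8.2
eef_pos: [522.4, 134.7, 27.7]
tool_rot: [-3.141, -0.0, 1.8]
force: [-0.5, -0.7, -0.3]
width: 18.8
gripper_force: 58.7
```

carry_out(deltas=[0,0,0,0,0,0.001,1,0,0,0,0,0,0,1])

```text
clock: 8.45
eef_pos: [522.5, 134.7, 26.8]
tool_rot: [-3.142, -0.0, 1.8]
force: [-0.0, 0.2, -0.7]
width: 19.8
gripper_force: 58.8
```

carry_out(deltas=[0,0,0,0,0,0.001,1,0,0,0,0,0,0,1])

```text
clock: 8.7
eef_pos: [522.5, 134.7, 26.7]
tool_rot: [3.141, -0.0, 1.8]
force: [-1.9, -0.5, 8.4]
width: 19.4
gripper_force: 59.6
```

carry_out(deltas=[0,0,0,0,0,0.001,1,0,0,0,0,0,0,1])

```text
clock: 8.95
eef_pos: [522.5, 134.7, 26.6]
tool_rot: [3.141, -0.001, 1.8]
force: [-3.3, -1.1, 17.2]
width: 19.5
gripper_force: 60.5
```

The cap is touching the tray floor. I relieve the pressure and open slowly to a moderate width.

carry_out(deltas=[0,0,0,0,0,-0.002,1,0,0,0,0,0,0,0.4,0,0,0,0,0,0,0.2,0,0,0,0,0,0,0,0,0,0,0,0,0,0,0,0,0,0,0,-0.01,0,0,0,0,0,0,-0.03,0,0,0,0,0,0,-0.05,0,0,0,0,0,0,-0.05,0,0,0,0,0,0,-0.04,0,0,0,0,0,0,0,0])

```text
clock: 10.32
eef_pos: [524.6, 135.1, 210.6]
tool_rot: [3.134, -0.001, 1.8]
force: [0.6, 1.3, -0.4]
width: 42.7
gripper_force: 0.0
```

```bash
python3 plan.py 519.6 -200.7 200 1.2 10 -0.6;python3 - <<'E'
from h import *
s=ctrl.read_state();print({k:s[k] for k in("clock","eef_pos","force","torque","width")})
a=ctrl.get_image("scene")[150:250,300:420]
cv2.imwrite("pics/tray2.png",cv2.resize(a,None,fx=5,fy=5,interpolation=2)[:,:,::-1])
E
```

```text
0,0,3.4,-0.033,-0.008,0.001,-0.6,
0,0,3.4,-0.033,-0.006,0.001,-0.6,
0,0,3.4,-0.033,-0.004,0.001,-0.6,
0,0,3.4,-0.034,-0.002,0.001,-0.6,
0,0,3.4,-0.034,0,0.001,-0.6,
0,0,3.4,-0.033,0.002,0.001,-0.6,
0,0,3.4,-0.033,0.003,0.001,-0.6,
0,0,3.4,-0.033,0.005,0.001,-0.6,
0,0,3.4,-0.033,0.008,0.001,-0.6,
0,0,3.4,-0.032,0.009,0.001,-0.6,
[ 519.4 -200.4  199.7] [ 3.13583503 -0.00480361  1.20688017] 10.325 [-0.55  0.52  0.36  1.86 -0.25  0.8   0.17]
{'clock': 10.325, 'eef_pos': array([524.64454442, 135.10329209, 210.55632257]), 'force': array([ 0.63952146,  1.29687235, -0.36409976]), 'torque': array([-0.03068359,  0.03069712, -0.01787424]), 'width': 42.726586484346804}
```

View pics/tray2.png

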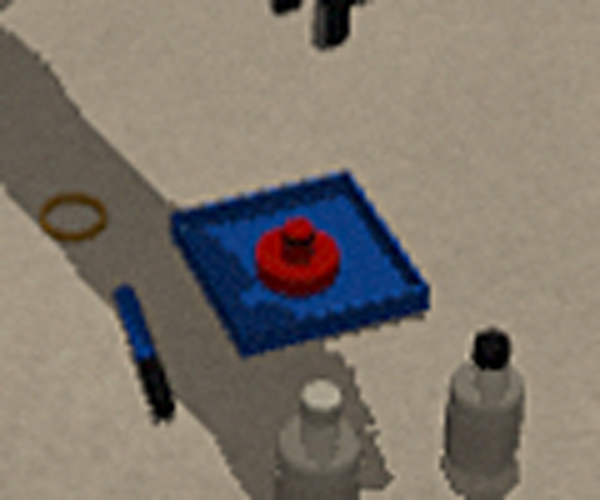

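The cap is flat in the tray with its knob up. The lens is now bare and unobstructed, so I refine its axis.

Run:
```python
from h import *
im={n:ctrl.get_image(n) for n in("scene","top")}
o=[]
for n in im:
    g=cv2.cvtColor(im[n],cv2.COLOR_RGB2BGR)
    u,v=proj(n,[[520,-201,95]])[0].round().astype(int)
    x0,y0=u-25,v-25
    k=cv2.resize(g[y0:y0+50,x0:x0+50],None,fx=8,fy=8,interpolation=cv2.INTER_CUBIC)
    k=cv2.convertScaleAbs(k,alpha=1.6)
    for z,r,c in((123,21,(0,255,255)),(100,27,(0,255,0))):
        q=(proj(n,cyl(520,-201,z,z,r)[:40])-[x0,y0]+.5)*8-.5
        for w in q[::2]: cv2.circle(k,tuple(w.round().astype(int)),1,c,-1)
    o.append(k)
cv2.imwrite("pics/lens.png",np.hstack(o))
```

```text
(no output)
```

View pics/lens.png

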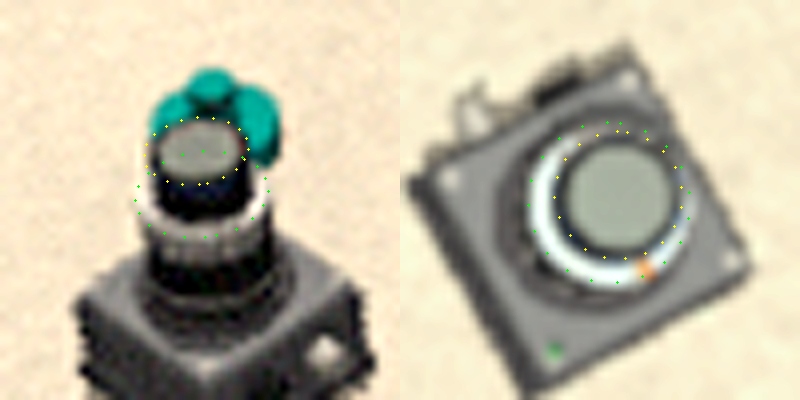

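In the top view the iris ring's rim matches the predicted circle to about 1 mm, so the axis is (520, −201). The orange mark is at crop pixel (645,268). Before going down I check the fingertip height against the projected TCP.

```bash
python3 - <<'E'
from h import *
s=ctrl.read_state();R=Ro.from_euler("xyz",s["tool_rot"]);p=s["eef_pos"];print(s["width"],p,s["tool_rot"])
g=cv2.cvtColor(ctrl.get_image("scene"),cv2.COLOR_RGB2BGR)
x0,y0=335,120
k=cv2.resize(g[y0:y0+50,x0:x0+60],None,fx=8,fy=8,interpolation=cv2.INTER_CUBIC)
k=cv2.convertScaleAbs(k,alpha=2.0)
for dz,c in((-1.5,(0,255,0)),(4,(0,0,255))):
  for sg in(-1,1):
    for dx in(-11,11):
      for dy in (21.4,33):
        w=(proj("scene",p+R.apply([dx,sg*dy,dz]))[0]-[x0,y0]+.5)*8-.5
        cv2.circle(k,tuple(w.round().astype(int)),2,c,-1)
cv2.imwrite("pics/tips.png",k)
E
python3 plan.py 520 -201 200 1.2 10 -0.6 | tail -2
```

```text
43.06148060942436 [521.63505598 134.73860042 206.32468969] [-3.14020031e+00 -2.64079329e-04  1.80049860e+00]
0,0,3.4,-0.032,0.01,0,-0.6,
[ 520.1 -200.7  200. ] [-3.13969066e+00  1.25306307e-03  1.20698611e+00] 10.525 [-0.55  0.53  0.36  1.86 -0.25  0.8   0.17]
```

View pics/tips.png

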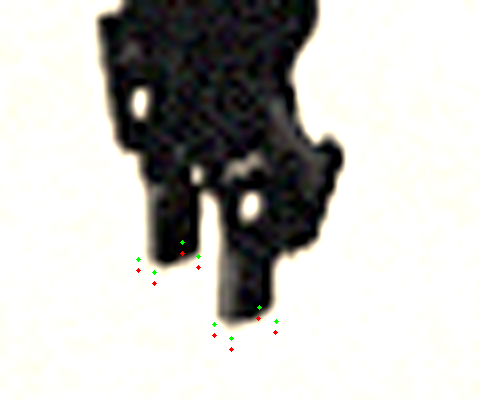

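carry_out(deltas=[0,0,3.4,-0.033,-0.008,0.001,-0.6,0,0,3.4,-0.033,-0.006,0.001,-0.6,0,0,3.4,-0.033,-0.004,0.001,-0.6,0,0,3.4,-0.034,-0.002,0.001,-0.6,0,0,3.4,-0.034,0,0.001,-0.6,0,0,3.4,-0.033,0.002,0.001,-0.6,0,0,3.4,-0.033,0.003,0.001,-0.6,0,0,3.4,-0.033,0.005,0.001,-0.6,0,0,3.4,-0.033,0.008,0.001,-0.6,0,0,3.4,-0.032,0.009,0.001,-0.6,0,0,0,0,0,0,-0.6,0,0,0,0,0,0,-0.6])

```text
clock: 12.02
eef_pos: [516.6, -199.8, 195.6]
tool_rot: [-3.139, -0.001, 1.208]
force: [0.4, 0.2, 0.4]
width: 68.1
gripper_force: 0.0
```

```bash
python3 plan.py 520 -201 135 1.207 2 -0.6;python3 -c "
from h import *
s=ctrl.read_state();print(s['width'],s['eef_pos'],s['tool_rot'],s['force'],s['torque'])"
```

```text
-0.1,0,0,0,0.0019,0.0303,-0.6,
-0.1,0,0,0.0001,0.0018,0.0303,-0.6,
[ 520.  -200.9  135. ] [ 3.14083821e+00 -5.39237859e-04  1.20750938e+00] 12.025 [-0.    0.58  0.5   1.84 -0.37  0.82  0.32]
68.10030764603363 [ 516.58023408 -199.79312562  195.62653334] [-3.13885644e+00 -5.39237859e-04  1.20750938e+00] [0.36247398 0.18608996 0.37340889] [ 0.00671827 -0.06809414 -0.03115638]
```

The fingertips are not lower than the TCP model predicts, and may be 2–5 mm higher. I go down towards the lens and re-check the centring.

carry_out(deltas=[0,0,0,0,0.002,0.03,-0.6,0,0,0,0,0.0017,0.03,-0.6,0,0,0,0,0,0,-0.6,0,0,0,0,0,0,-0.6])

```text
clock: 12.52
eef_pos: [521.1, -201.6, 137.4]
tool_rot: [3.141, -0.0, 1.208]
force: [0.6, -0.4, 0.1]
width: 68.5
gripper_force: 0.0
```

```bash
python3 plan.py 520 -201 95 1.207 2 -0.5
```

```text
0,0,0,0.0001,-0.0006,0.0212,-0.5,
0,0,0,0.0001,-0.0006,0.0212,-0.5,
[ 520. -201.   95.] [ 3.14119020e+00 -2.04087913e-04  1.20794541e+00] 12.525 [ 0.03  0.67  0.45  1.88 -0.43  0.7   0.37]
```

carry_out(deltas=[0,0,0,0,-0.001,0.015,-0.6,0,0,0,0,0,0.015,-0.6,0,0,0,0,0,0.013,-0.6,0,0,0,0,0,0,-0.5,0,0,0,0,0,0,-0.5])

```text
clock: 13.15
eef_pos: [519.8, -202.0, 93.8]
tool_rot: [3.142, 0.0, 1.207]
force: [0.9, 0.0, -0.2]
width: 64.3
gripper_force: 0.0
```

Run:
```python
from h import *
s=ctrl.read_state();R=Ro.from_euler("xyz",s["tool_rot"]);p=s["eef_pos"];print({k:s[k] for k in("clock","eef_pos","tool_rot","force","torque","width")})
g=cv2.cvtColor(ctrl.get_image("scene"),cv2.COLOR_RGB2BGR)
u,v=proj("scene",[[520,-201,100]])[0].round().astype(int);x0,y0=u-30,v-35
k=cv2.resize(g[y0:y0+60,x0:x0+60],None,fx=10,fy=10,interpolation=cv2.INTER_CUBIC)
k=cv2.convertScaleAbs(k,alpha=1.8)
pp=lambda X:tuple(((proj("scene",X)[0]-[x0,y0]+.5)*10-.5).round().astype(int))
h=s["width"]/2
for back,c in((5,(0,255,0)),(10,(0,0,255))):
  for sg in(-1,1):
    for dx in(-11,11): cv2.circle(k,pp(p+R.apply([dx,sg*h,-back])),3,c,-1)
for z in(86,100):
  for q in cyl(520,-201,z,z,27)[:40]: cv2.circle(k,pp(q),1,(255,0,255),-1)
cv2.imwrite("pics/ring.png",k)
```

```text
{'clock': 13.15, 'eef_pos': array([ 519.75196372, -202.02031143,   93.77633408]), 'tool_rot': array([3.14152717e+00, 1.56221155e-04, 1.20660168e+00]), 'force': array([ 0.92331647,  0.01688937, -0.1659716 ]), 'torque': array([ 0.01704938, -0.02705793,  0.02444151]), 'width': 64.27443050054173}
```

View pics/ring.png

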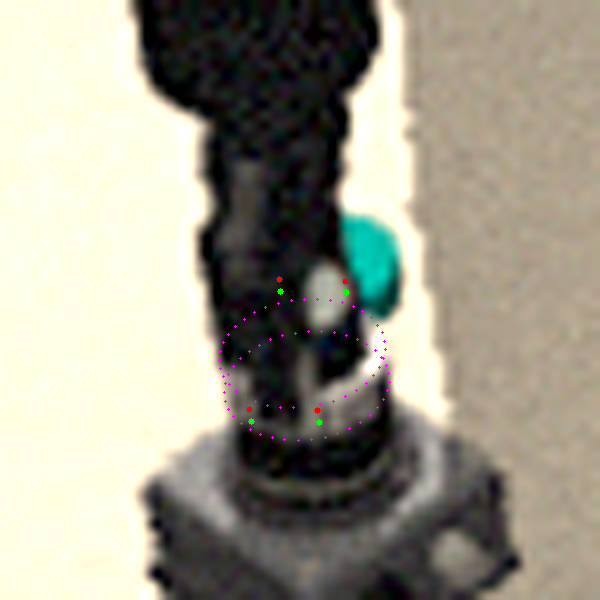

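The front fingertip ends at about (285,405), which is near the ring's top face, about 10 mm behind the TCP at 64 mm opening. The pads therefore stand about 8 mm back at 54 mm. A TCP height of 86 puts the tips at about 94 mm, 6 mm below the ring's top.

carry_out(deltas=[0,0,0,0.001,0,0.004,-0.5,0,0,0,0,0,0.004,-0.4,0,0,0,0,0,0,-0.35,0,0,0,0,0,0,-0.35])

```text
clock: 13.7
eef_pos: [520.1, -200.9, 85.8]
tool_rot: [3.142, 0.0, 1.207]
force: [-0.4, -0.0, 0.4]
width: 57.3
gripper_force: 0.0
```

carry_out(deltas=[0,0,0,0,0,0,-0.25,0,0,0,0,0,0,-0.2,0,0,0,0,0,0,-0.1])

```text
clock: 14.08
eef_pos: [519.5, -200.6, 86.4]
tool_rot: [-3.141, -0.001, 1.207]
force: [-3.5, 1.3, 6.8]
width: 51.5
gripper_force: 61.2
```

```bash
cat > st.py <<'E'
from h import *
s=ctrl.read_state();R=Ro.from_euler("xyz",s["tool_rot"])
print(s["clock"],s["eef_pos"].round(2),s["tool_rot"].round(4),"F_tool",R.inv().apply(s["force"]).round(2),"M_world",s["torque"].round(3),"w",s["width"].round(1),s["gripper_force"].round(1),"q7",s["qpos"][6].round(3),"tau7",s["tau"][6].round(3))
E
python3 st.py
```

```text
Traceback (most recent call last):
  File "st.py", line 3, in <module>
    print(s["clock"],s["eef_pos"].round(2),s["tool_rot"].round(4),"F_tool",R.inv().apply(s["force"]).round(2),"M_world",s["torque"].round(3),"w",s["width"].round(1),s["gripper_force"].round(1),"q7",s["qpos"][6].round(3),"tau7",s["tau"][6].round(3))
                                                                                                                                                 ^^^^^^^^^^^^^^^^
AttributeError: 'float' object has no attribute 'round'
```

```bash
sed -i 's/s\["width"\].round(1),s\["gripper_force"\].round(1)/s["width"],s["gripper_force"]/' st.py; python3 st.py
```

```text
14.075 [ 519.46 -200.57   86.41] [-3.1406e+00 -6.0000e-04  1.2068e+00] F_tool [-0.03 -3.79 -6.81] M_world [ 0.275  0.703 -0.002] w 51.511874273321816 61.159772872924805 q7 0.41 tau7 -0.012
```

carry_out(deltas=[0,0,2,0,0,0,0.2,0,0,3,0,0,0,0.2,0,0,0,0,0,0,0.2])

```text
clock: 14.45
eef_pos: [519.4, -200.6, 86.4]
tool_rot: [-3.141, -0.0, 1.119]
force: [-2.5, 0.8, 7.6]
width: 51.5
gripper_force: 61.3
```

```bash
python3 st.py
```

```text
14.45 [ 519.44 -200.61   86.37] [-3.1405e+00 -4.0000e-04  1.1186e+00] F_tool [-0.41 -2.61 -7.59] M_world [ 0.311  0.627 -0.174] w 51.483518254203915 61.26521408557892 q7 0.348 tau7 0.156
```

carry_out(deltas=[0,0,3,0,0,0,0.2,0,0,3,0,0,0,0.2,0,0,3,0,0,0,0.2,0,0,0,0,0,0,0.2])

```text
clock: 14.95
eef_pos: [519.5, -200.6, 86.4]
tool_rot: [-3.141, -0.0, 0.962]
force: [-3.2, 1.2, 6.3]
width: 51.2
gripper_force: 61.5
```

```bash
python3 st.py; python3 st.py
```

```text
14.95 [ 519.49 -200.64   86.39] [-3.1406e+00 -2.0000e-04  9.6150e-01] F_tool [-0.84 -3.29 -6.27] M_world [ 0.31   0.669 -0.184] w 51.23569402707379 61.48939847946167 q7 0.236 tau7 0.151
14.95 [ 519.49 -200.64   86.39] [-3.1406e+00 -2.0000e-04  9.6150e-01] F_tool [-0.84 -3.29 -6.27] M_world [ 0.31   0.669 -0.184] w 51.23569402707379 61.48939847946167 q7 0.236 tau7 0.151
```

Clockwise turning works: yaw is falling and the moment is about −0.18 N·m, which is the plain drag. I add averaged readings and go on in small steps.

```bash
cat > tq.py <<'E'
from h import *
M=[];T=[]
for i in range(6):
    s=ctrl.read_state();M.append(s["torque"][2]);T.append(s["tau"][6]);ctrl.get_image("top")
R=Ro.from_euler("xyz",s["tool_rot"])
print("t %.2f turned %.3f Mz %.3f±%.3f tau7 %.3f±%.3f"%(s["clock"],1.2068-s["tool_rot"][2],np.mean(M),np.std(M),np.mean(T),np.std(T)),"Ftool",R.inv().apply(s["force"]).round(1),"w %.1f q7 %.2f"%(s["width"],s["qpos"][6]),s["eef_pos"].round(1))
E
python3 tq.py
```

```text
t 15.20 turned 0.245 Mz -0.202±0.022 tau7 0.191±0.018 Ftool [-0.6 -2.8 -6.1] w 51.7 q7 0.24 [ 519.5 -200.6   86.4]
```

carry_out(deltas=[0,0,3,0,0,0,0.2,0,0,3,0,0,0,0.2])

```text
clock: 15.5
eef_pos: [519.5, -200.6, 86.4]
tool_rot: [-3.141, -0.0, 0.857]
force: [-3.5, 1.5, 6.1]
width: 51.1
gripper_force: 61.5
```

```bash
python3 tq.py
```

```text
t 15.75 turned 0.350 Mz -0.112±0.162 tau7 0.118±0.100 Ftool [-1.2 -2.8 -6. ] w 51.7 q7 0.16 [ 519.5 -200.7   86.4]
```

carry_out(deltas=[0,0,2,0,0,0,0.2,0,0,2,0,0,0,0.2])

```text
clock: 16.05
eef_pos: [519.5, -200.7, 86.4]
tool_rot: [-3.141, -0.0, 0.788]
force: [-2.7, 1.8, 7.2]
width: 51.4
gripper_force: 61.5
```

```bash
python3 tq.py
```

```text
t 16.30 turned 0.419 Mz -0.020±0.110 tau7 0.026±0.069 Ftool [-0.9 -2.7 -6.8] w 51.4 q7 0.11 [ 519.5 -200.6   86.4]
```

```bash
sed -i 's/^print(/print("M",np.round(M,3),"T",np.round(T,3))\nprint(/' tq.py; sed -i 's/range(6)/range(4)/' tq.py
```

carry_out(deltas=[0,0,1,0,0,0,0.2,0,0,1,0,0,0,0.2,0,0,1,0,0,0,0.2])

```text
clock: 16.73
eef_pos: [519.5, -200.6, 86.4]
tool_rot: [-3.141, -0.0, 0.736]
force: [-3.5, 0.1, 6.7]
width: 51.5
gripper_force: 61.6
```

```bash
python3 tq.py
```

```text
M [ 0.257  0.054  0.034 -0.003] T [-0.116 -0.147 -0.067 -0.034]
t 16.88 turned 0.471 Mz 0.086±0.101 tau7 -0.091±0.043 Ftool [-0.9 -3.2 -7.9] w 51.3 q7 0.07 [ 519.5 -200.6   86.4]
```

carry_out(deltas=[0,0,1,0,0,0,0.2])

```text
clock: 17.05
eef_pos: [519.5, -200.6, 86.4]
tool_rot: [-3.141, -0.0, 0.718]
force: [-3.1, 0.7, 7.0]
width: 51.5
gripper_force: 61.6
```

```bash
python3 tq.py
```

```text
M [0.223 0.079 0.034 0.048] T [-0.09  -0.146 -0.064 -0.033]
t 17.20 turned 0.489 Mz 0.096±0.075 tau7 -0.083±0.042 Ftool [-1.5 -2.2 -7.1] w 51.4 q7 0.06 [ 519.5 -200.6   86.4]
```

carry_out(deltas=[0,0,3,0,0,0,0.2,0,0,0,0,0,0,0.2])

```text
clock: 17.5
eef_pos: [519.5, -200.6, 86.4]
tool_rot: [-3.141, -0.0, 0.665]
force: [-2.4, 1.0, 7.1]
width: 51.5
gripper_force: 61.7
```

```bash
python3 tq.py
```

```text
M [-0.176 -0.247 -0.24  -0.206] T [0.148 0.2   0.202 0.2  ]
t 17.65 turned 0.542 Mz -0.217±0.028 tau7 0.188±0.023 Ftool [-2.6 -2.6 -5.9] w 51.5 q7 0.02 [ 519.5 -200.7   86.4]
```

Protocol settled: a 3° step, one pause row, then read. tau7 gives a steady 0.200 as the pure-drag baseline. I repeat it, two steps at a time.

carry_out(deltas=[0,0,3,0,0,0,0.2,0,0,0,0,0,0,0.2])

```text
clock: 17.95
eef_pos: [519.5, -200.7, 86.4]
tool_rot: [-3.141, -0.0, 0.612]
force: [-2.8, 1.7, 6.4]
width: 51.5
gripper_force: 61.7
```

```bash
python3 tq.py
```

```text
M [-0.249 -0.238 -0.19  -0.26 ] T [0.153 0.205 0.207 0.206]
t 18.10 turned 0.594 Mz -0.234±0.027 tau7 0.193±0.023 Ftool [-0.7 -2.9 -6.1] w 51.6 q7 -0.02 [ 519.5 -200.7   86.4]
```

carry_out(deltas=[0,0,3,0,0,0,0.2,0,0,0,0,0,0,0.2])

```text
clock: 18.4
eef_pos: [519.5, -200.7, 86.4]
tool_rot: [-3.141, -0.0, 0.56]
force: [-3.9, 1.7, 7.4]
width: 51.6
gripper_force: 61.8
```

```bash
python3 tq.py
```

```text
M [-0.243 -0.222 -0.176 -0.216] T [0.153 0.205 0.208 0.206]
t 18.55 turned 0.647 Mz -0.214±0.024 tau7 0.193±0.023 Ftool [-1.7 -2.4 -6.9] w 51.4 q7 -0.05 [ 519.5 -200.7   86.4]
```

carry_out(deltas=[0,0,3,0,0,0,0.2,0,0,0,0,0,0,0.2])

```text
clock: 18.85
eef_pos: [519.5, -200.6, 86.4]
tool_rot: [-3.141, 0.0, 0.508]
force: [-1.9, 0.8, 7.2]
width: 51.5
gripper_force: 61.8
```

```bash
python3 tq.py
```

```text
M [-0.245 -0.172 -0.221 -0.223] T [0.153 0.205 0.208 0.206]
t 19.00 turned 0.699 Mz -0.215±0.026 tau7 0.193±0.023 Ftool [-2.5 -1.7 -7.2] w 51.3 q7 -0.09 [ 519.5 -200.7   86.4]
```

carry_out(deltas=[0,0,3,0,0,0,0.2,0,0,0,0,0,0,0.2])

```text
clock: 19.3
eef_pos: [519.6, -200.7, 86.4]
tool_rot: [-3.141, -0.0, 0.455]
force: [-3.9, 1.3, 6.9]
width: 51.6
gripper_force: 61.9
```

```bash
python3 tq.py
```

```text
M [-0.203 -0.276 -0.174 -0.259] T [0.152 0.205 0.208 0.206]
t 19.45 turned 0.751 Mz -0.228±0.041 tau7 0.193±0.023 Ftool [-2.4 -2.2 -7.4] w 51.7 q7 -0.13 [ 519.6 -200.7   86.4]
```

carry_out(deltas=[0,0,3,0,0,0,0.2,0,0,0,0,0,0,0.2])

```text
clock: 19.75
eef_pos: [519.6, -200.7, 86.4]
tool_rot: [-3.141, 0.0, 0.403]
force: [-2.0, 0.8, 6.9]
width: 51.8
gripper_force: 61.9
```

```bash
python3 tq.py
```

```text
M [-0.133 -0.207 -0.116 -0.156] T [0.135 0.188 0.19  0.189]
t 19.90 turned 0.804 Mz -0.153±0.034 tau7 0.175±0.024 Ftool [-3.2 -2.1 -6.9] w 51.3 q7 -0.17 [ 519.6 -200.7   86.4]
```

carry_out(deltas=[0,0,3,0,0,0,0.2,0,0,0,0,0,0,0.2])

```text
clock: 20.2
eef_pos: [519.6, -200.7, 86.4]
tool_rot: [-3.141, 0.0, 0.351]
force: [-3.2, 1.8, 6.4]
width: 51.3
gripper_force: 61.9
```

```bash
python3 tq.py
```

```text
M [-0.177 -0.106 -0.137 -0.172] T [0.103 0.157 0.159 0.158]
t 20.35 turned 0.856 Mz -0.148±0.029 tau7 0.144±0.024 Ftool [-2.3 -1.7 -6.9] w 51.9 q7 -0.21 [ 519.6 -200.7   86.4]
```

tau7 stayed at 0.206 up to 0.751 rad, then departed clearly at 0.804 and more at 0.856. So the stop was met between about 0.75 and 0.80 rad. I compare two 1° steps with the stop-free 1° baseline (T = −0.09, −0.146, −0.064, −0.033).

carry_out(deltas=[0,0,1,0,0,0,0.2])

```text
clock: 20.52
eef_pos: [519.6, -200.7, 86.4]
tool_rot: [-3.141, 0.0, 0.335]
force: [-3.2, 0.5, 7.3]
width: 51.6
gripper_force: 61.9
```

```bash
python3 tq.py
```

```text
M [0.3   0.114 0.08  0.067] T [-0.158 -0.203 -0.12  -0.087]
t 20.68 turned 0.872 Mz 0.140±0.094 tau7 -0.142±0.043 Ftool [-1.7 -2.3 -7.4] w 51.4 q7 -0.22 [ 519.6 -200.7   86.4]
```

The whole 1° curve has shifted by about −0.057 N·m, which is the spring's added moment, so the ring is already on the stop at about 0.06–0.08 N·m. One more degree puts it mid-window.

carry_out(deltas=[0,0,1,0,0,0,0.2])

```text
clock: 20.85
eef_pos: [519.6, -200.7, 86.4]
tool_rot: [-3.141, 0.0, 0.317]
force: [-3.2, 1.4, 7.9]
width: 51.6
gripper_force: 61.9
```

```bash
python3 tq.py
```

```text
M [0.307 0.094 0.043 0.094] T [-0.159 -0.218 -0.135 -0.103]
t 21.00 turned 0.890 Mz 0.134±0.102 tau7 -0.154±0.042 Ftool [-2.3 -1.2 -6.5] w 51.5 q7 -0.24 [ 519.6 -200.7   86.4]
```

Added moment is about 0.07–0.09 N·m, and the slope matches 0.8 N·m/rad. I release and lift straight up.

carry_out(deltas=[0,0,0,0,0,0,-0.3,0,0,0,0,0,0,-0.45,0,0,0,0,0,0,-0.6,0,0,0,0,0,0,-0.6,0,0,0,0,0,-0.01,-0.6,0,0,0,0,0,-0.02,-0.6,0,0,0,0,0,-0.03,-0.6,0,0,0,0,0,-0.04,-0.6,0,0,0,0,0,-0.04,-0.6,0,0,0,0,0,-0.03,-0.6])

```text
clock: 22.3
eef_pos: [520.2, -201.2, 258.3]
tool_rot: [3.14, -0.002, 0.316]
force: [1.2, -0.1, 0.2]
width: 68.2
gripper_force: 0.0
```

carry_out(deltas=[0,0,0,-0.05,0,0,-0.6,0,0,0,-0.05,0,0,-0.6,0,0,0,-0.05,0,0,-0.6,0,0,0,-0.05,0,0,-0.6,0,0,0,0,0,0,-0.6,0,0,0,0,0,0,-0.6])

```text
clock: 23.05
eef_pos: [330.7, -263.2, 256.3]
tool_rot: [3.141, -0.001, 0.317]
force: [1.2, -0.4, 1.1]
width: 68.6
gripper_force: 0.0
```

Run:
```python
from h import *
s=ctrl.read_state();print(s["clock"],s["eef_pos"],s["force"],s["qpos"].round(2))
im=ctrl.get_image("top");m=mask(im,(5,110,90),(22,255,255),(365,200,410,245))
print(int(m.sum()), np.argwhere(m)[:,::-1].mean(0) if m.any() else None)
c=proj("top",[[520,-201,100]])[0]
for a in np.degrees(np.arctan2(0,1))+np.arange(0,360,30):
    print(a,proj("top",[[520+24*np.cos(np.radians(a)),-201+24*np.sin(np.radians(a)),100]])[0].round(1),end=" ")
```

```text
23.05 [ 330.68265035 -263.17392069  256.31910256] [ 1.18590888 -0.3801795   1.08337786] [-0.06  0.38  0.91  2.1  -0.41  0.85 -0.16]
2 [382.  227.5]
0.0 [384.5 210.9] 30.0 [380.  212.1] 60.0 [376.8 215.4] 90.0 [375.7 219.8] 120.0 [377.  224.3] 150.0 [380.3 227.6] 180.0 [384.8 228.7] 210.0 [389.3 227.5] 240.0 [392.5 224.3] 270.0 [393.6 219.8] 300.0 [392.3 215.3] 330.0 [389.  212.1]
```

The orange mark moved from about 212° to about 161°, roughly 51° or 0.89 rad clockwise. That matches the commanded turn, so the ring did not slip. The arm is clear, so I hand in.

```bash
python3 -c "
from cell import ctrl
print(ctrl.finish_job())"
```

```text
the job is handed in; nothing more can be done
None
```

I handed the job in at about 23 s: the red cap lies flat, knob up, in the blue tray, and the iris ring is turned about 0.89 rad clockwise, resting lightly on its stop with an estimated 0.07–0.09 N·m of added spring moment.

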